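# Set the copy stand's lid to 60 degrees and stand the sample can under it

## Task

Get the copy stand ready for a record shot: first raise its stiff camera lid so that, let go, it stays open at 60 degrees, level with the red marks on the side discs (it springs back a little when released; never open it beyond 80). Then, leaving the lid at that angle, stand the white film can upright on the red dot in the middle of the stage under the lid. Leave the black cans and everything else on the table where they are.

Things in the scene. Friction and masses are not known exactly. Their poses are not given: they have to be found in the camera images.
- lid_lip (a point): middle of the lower front edge of the lid, 180 mm from the hinge axis, 3 mm below the plane through it; moves with the lid. Axes turn with the lid: x from lip to hinge, y along the hinge to the left, z out of the outer face; the angle of z from vertical is the opening (0 closed, 60 degrees wanted). The lip juts 30 mm past the base, nothing under it to the table 53 mm below: a fingertip fits.
- hinge_line (a point): middle of the lid's hinge axis, 56 mm above the table. The copy stand is fixed, grey, 160 mm deep, 200 wide, 40 high; axes: x from its front to its back, y along the hinge to its left, z up. Side discs of 42 mm radius, 105 mm either side of this point, bear black ticks every 15 degrees and a red one at 60.
- stage_mark (a point): red dot at the centre of the flat white stage (140 x 172 mm), on its surface, 40 mm above the table, 85 mm in front of the hinge axis. Axes as hinge_line. With the lid at 60 degrees an upright gripper does not fit above it; one leaning back towards the stand's front by 30 to 45 degrees does.
- white_can_mid (a point): centre of the white film can with grey cap: upright cylinder 34 mm diameter, 51 mm tall; this point is 25.5 mm above its underside; z is its axis. It stands on the table among two black cans.
- black_can_a: black film can with grey cap, 34 mm diameter, 51 mm tall; origin at the centre of its underside. Bystander.
- black_can_b: second black film can, like black_can_a; origin at the centre of its underside. Bystander.
- mug: white mug with coloured dots, 88 mm high; origin at its underside. Bystander.
- tape_roll: pale green roll of tape, 119 mm across, 25 mm high; origin at the centre of its underside. Bystander.
- tag_jar: clear jar with red cap, 65 mm across, 99 mm high; origin at the centre of its underside. Bystander.
- dark_stone: dark stone, 54 x 50 x 45 mm; origin at the centre of its underside. Bystander.
- lid: the copy stand's grey lid: plate 172 deep, 168 wide, 10 mm thick, hinged at its back edge; origin on the hinge axis, axes as lid_lip. 0 to 8 degrees open at the start. The hinge is stiff (0.5 N m friction, 3 to 5 N at the lip) and stays where left, but the lid flexes about 7 degrees before it slips: after a push up it springs back 6 to 10 degrees towards closed, after a push down about 6 up.
Mind the look-alikes: they are no part of the job. Leave any blue, turquoise or yellow look-alike of the part that bears white_can_mid alone.

How it is judged:
On the way:
1. the lid stands released at 60 degrees (55 to 65), with the white can still on the table (angle between lid_lip's own z axis and vertical between 0.96 and 1.134 rad and contact force between each of the fingers, the arm and lid below 0.1 N and angular speed of lid below 0.1 rad/s and distance of white_can_mid from where it was at the start of the episode below 0.02 m), for 0.3 s.
At the end, for the whole second after the job is handed in: the lid stays open at 60 degrees (55 to 65), and the white can stands upright (within 6 degrees) on the stage, its centre within 15 mm of the red dot (angle between lid_lip's own z axis and vertical between 0.96 and 1.134 rad and horizontal distance between white_can_mid and stage_mark below 0.015 m and z of white_can_mid in the frame of stage_mark between 0.021 and 0.03 m and angle between white_can_mid's own z axis and vertical below 0.1 rad); the robot touches nothing.
It fails at once if the lid is opened beyond 80 degrees (angle between lid_lip's own z axis and vertical above 1.396 rad).
It fails at once if a bystander is moved by more than 20 mm (distance of any of black_can_a, black_can_b, mug, tape_roll, tag_jar, dark_stone from where it was at the start of the episode above 0.02 m).
It also fails if it takes over 70 s, if anything falls off the work surface, if the arm or the gripper's body presses on something with over 40 N, if the wrist force passes 120 N, or if a joint passes its speed limit or range.

## Robot

A 6-joint arm with a two-finger parallel gripper is mounted at the origin on the work surface; the furniture and walls round the work are solid. World frame = base frame: x ahead of the robot, y to its left, z up, the work surface at z = 0. Lengths are in m, angles in rad, forces in N, time in s.
With the tool pointing down it reaches from about 0.325 to 0.775 m from the base axis. Payload 5.5 kg.
Tool frame: the origin (TCP) lies at the very end of the fingers, on their centre line; the grasp point (between the pads) lies robot.grasp_offset behind it (robot.grasp_offset is the distance from the TCP to the grasp point, in m); z points along the fingers, y is the direction in which the jaws open and shut (so a half turn about z gives the same grasp; the last joint's range is limited). The gripper opens to 88 mm and grips with 3 to 60 N. Pads are 20 mm wide; open, the fingers measure 115 mm over their backs; the gripper's body (75 mm by 178 mm) begins 61 mm behind the grasp point.
Start: joints at [-1.247, 0.091, 1.231, -0, 1.82, -0.057], TCP at [0.223, -0.557, 0.223] pointing down, gripper open.
Joint ranges: [-2.87, 2.87], [-0.86, 2.18], [0.17, 2.46], [-1.51, 4.65], [0.06, 2.69], [-2.65, 2.65]. Speed limits (rad/s): [2.57, 2.57, 3.01, 3.14, 3.14, 3.14].

## Interface

Orientations are given as a unit quaternion [w, x, y, z].
In Python, from plant import robot gives the robot as it stands.
- The arm moves only by the tool arm_command, never from a script. Its argument "moves" is a list of rows, each a list of 4 numbers: the shift along the tool's x, y, z in mm, then the turn about the tool's z in rad. A call has 1 to 5 rows; each row is the pose to reach, as a shift and turn from the pose measured when the call began, along the tool's axes at that moment; what a row does not reach only later rows make up. A row lasts 1/10 s, in which the tool goes at most 50 mm and 8.59 degrees, less where a joint would pass 70% of its speed; a pose out of reach is approached as far as the arm can. A call with a gripper value outside its range is refused whole. "grip" is the finger opening in mm, from 0 to 87.8, set as the call begins (left out, the last holds). The fingers move at their own pace and stop on an object; "squeeze" is the grip in N (left out, the last holds). Time passes only in rows, so rows that repeat a pose let the fingers close. It gives the time, the measured TCP pose, the force and the opening at its end, in the units of the state.
- robot.read_state(): the state, without advancing time (a new reading comes with each control period).
- robot.capture(name): name is "scene" or "top"; returns a dict with "frame" (480x640x3 uint8, blue, green, red), "K" (3x3 intrinsics, pixels), "rvec" (rotation vector, rad) and "tvec" (3), from world to camera coordinates, as OpenCV has them. Camera axes: x right, y down, z forward; pixel columns grow to the right and rows downward; lengths in m; the calibration is good to about 2 mm. A picture is of the moment at which its call begins. There is no depth.
- robot.sign_off(): hands the job in, once; it reports no verdict.
The state is a dict: "t": time; "q": joint angles; "dq": joint speeds; "effort": joint torques, N m; "ee_pos": TCP position; "ee_rot": TCP orientation; "wrist_force": force on the tool from outside, world axes, zero at the start; "torque": the same for the moment, N m; "opening": finger opening in m.
Only numpy, scipy, OpenCV 4.12 (cv2) and the standard library are available. Lean on these libraries where they do the work, as an engineer would, in place of code of your own. Each camera call takes 0.05 s, during which the arm holds its last target. There are 200 camera calls.

## Working session

There is one attempt and no reset: what is moved stays moved. The work goes in short steps, Python scripts to look and compute and a tool call to move; the robot and the scene stay as the last step left them, time stands still between calls to the robot, and variables do not carry over. Pictures are saved under pics/ and viewed, about 8 in all and at most 12, crops included, and the job is handed in when it is done.

Besides the shell and the picture viewer there is one more tool, called as name([rows], argument=value, ...), one row to a line, values as JSON. arm_command: Moves the arm, as the interface text tells. Its arguments: {"type":"object","properties":{"moves":{"type":"array","items":{"type":"array","items":{"type":"number"}}},"grip":{"type":"number"},"squeeze":{"type":"number"}},"required":["moves"]}

```bash
mkdir -p pics; cat > h.py <<'E'
import numpy as np, cv2
from scipy.spatial.transform import Rotation as R
from plant import robot
def cap(n):
    c=robot.capture(n); c['R']=cv2.Rodrigues(np.array(c['rvec'],float))[0]; c['t']=np.array(c['tvec'],float).ravel(); c['K']=np.array(c['K'],float); return c
def ray(c,u,v):
    d=c['R'].T@np.linalg.inv(c['K'])@[u,v,1]; return -c['R'].T@c['t'], d/np.linalg.norm(d)
def onz(c,u,v,z):
    o,d=ray(c,u,v); return o+d*(z-o[2])/d[2]
def tri(c1,p1,c2,p2):
    o1,d1=ray(c1,*p1); o2,d2=ray(c2,*p2)
    s=np.linalg.lstsq(np.c_[d1,-d2],o2-o1,rcond=None)[0]; a=o1+s[0]*d1; b=o2+s[1]*d2
    return (a+b)/2, np.linalg.norm(a-b)
def proj(c,X):
    p=c['K']@(c['R']@np.asarray(X,float)+c['t']); return p[:2]/p[2]
def Rt():
    s=robot.read_state(); q=s['ee_rot']; return np.array(s['ee_pos']), R.from_quat([q[1],q[2],q[3],q[0]]).as_matrix(), s
E
cat > a.py <<'E'
from h import *
import pickle
for n in('scene','top'):
    c=cap(n); cv2.imwrite(f'pics/{n}0.png',c['frame']); pickle.dump(c,open(f'{n}0.pkl','wb'))
    print(n,ray(c,320,240),c['K'][0,0])
p,r,s=Rt(); print(p,r.round(3),s['t'],robot.grasp_offset,s['wrist_force'],s['opening'])
E
python3 a.py; ls
```

```text
scene (array([-0.08555316,  1.09838054,  0.82772325]), array([ 0.39340316, -0.75766136, -0.52075255])) 600.456998408034
top (array([0.17419445, 0.03167526, 1.86452345]), array([ 0.19383608, -0.02047463, -0.98082025])) 582.9169147175184
[ 0.22289791 -0.55678384  0.22163107] [[ 0.928  0.372 -0.001]
 [ 0.372 -0.928  0.002]
 [ 0.    -0.002 -1.   ]] 0.1 0.0187 [ 0.64902015 -0.00212266  0.35269176] 0.08784127873528927
a.py
h.py
pics
scene0.pkl
top0.pkl
```

View pics/scene0.png

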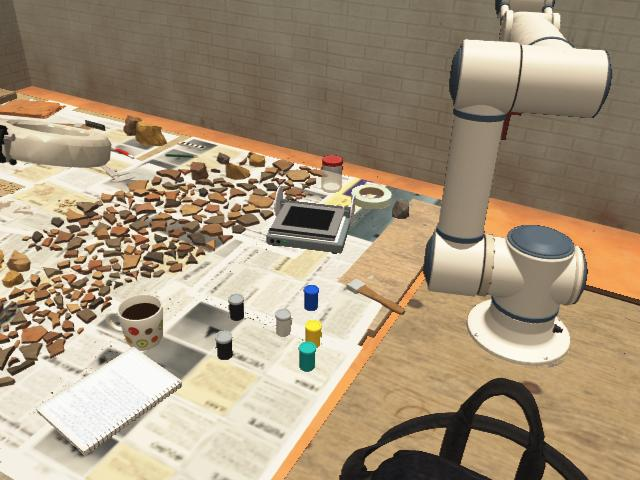

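View pics/top0.png

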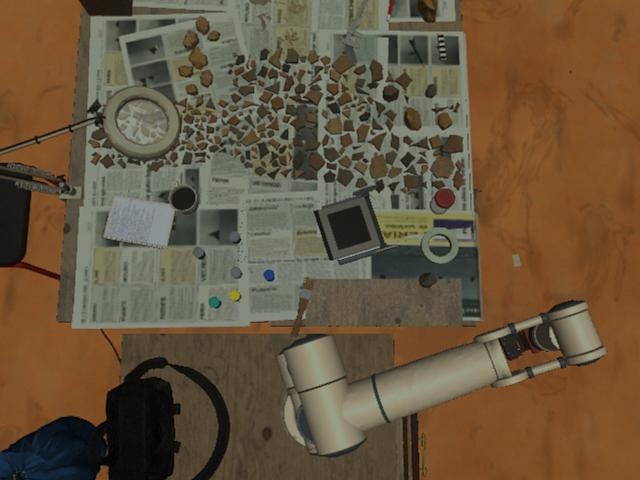

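The candidate cans in the scene view are white (283,322), black (236,306) and (224,345), blue (311,297), yellow (314,333) and turquoise (307,356). The one at (283,322) fits, as it has a white body and a grey cap. I'll confirm it in one enlarged crop, together with the stand.

```bash
python3 - <<'E'
import cv2,numpy as np
s=cv2.imread('pics/scene0.png');t=cv2.imread('pics/top0.png')
f=lambda im,x,y,w,h:cv2.resize(im[y:y+h,x:x+w],(400,300),interpolation=cv2.INTER_CUBIC)
t2=np.clip(t.astype(float)*1.8,0,255).astype(np.uint8)
cv2.imwrite('pics/c1.png',np.vstack([np.hstack([f(s,255,180,120,90),f(s,205,275,120,90)]),np.hstack([f(t2,305,180,100,75),f(t2,185,222,100,75)])]))
E
```

```text
(no output)
```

View pics/c1.png

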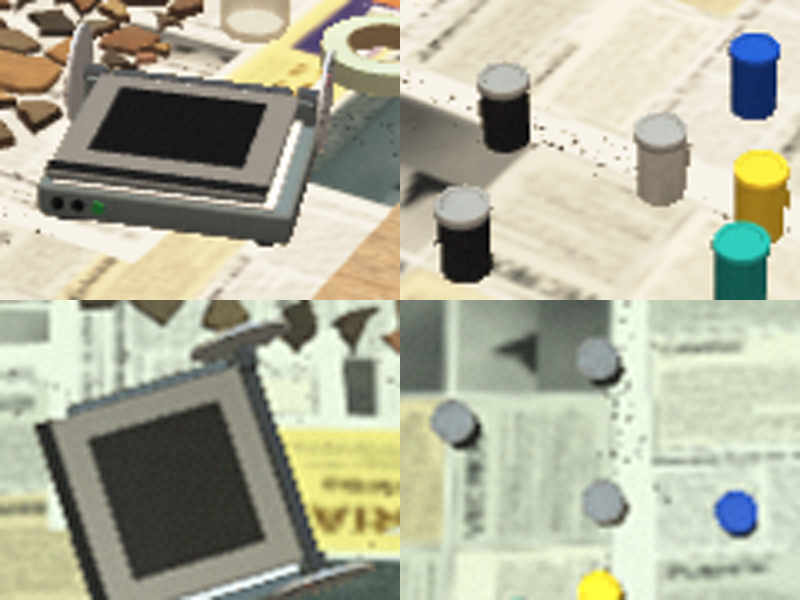

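```bash
python3 - <<'E'
from h import *
import pickle
S=pickle.load(open('scene0.pkl','rb'));T=pickle.load(open('top0.pkl','rb'))
s=lambda x,y:(255+(x-.0)/400*120,180+y/300*90)
t=lambda x,y:(305+x/4,180+(y-300)/4)
print('base front L,R z.04',onz(S,*s(38,185),.04),onz(S,*s(290,218),.04))
for n,a,b in [('FL (far)',(45,165),(42,425)),('BL',(90,75),(240,362)),('BR',(322,95),(312,566)),('blk FL',(90,145),(135,580)),('discL top',(82,22),(275,325)),('discR top',(330,50),(370,562)),('black a',(85,147),(88,437)),('black b',(120,88),(218,402)),('black c',(268,102),(265,542)),('black d',(245,168),(135,580))]:
    print(n,*[x.round(4) for x in tri(S,s(*a),T,t(*b))])
# can: cap centre & base
im=S['frame'];
print('white cap',tri(S,(255-50+(660-400)*.3,275+130*.3),T,(185+(602-400)/4,222+(502-300)/4)))
print('black caps',tri(S,(205+104*.3,275+78*.3),T,(185+198/4,222+60/4)),tri(S,(205+63*.3,275+205*.3),T,(185+55/4,222+123/4)))
for k,(u,v) in dict(blue=(311,290),yel=(314,324),tur=(307,348)).items(): print(k,onz(S,u,v,.051))
print('tape',onz(T,440,245,.025),'jar',onz(T,444,198,.099),'stone',onz(T,428,280,.04))
print('white body px',S['frame'][325,283])
E
```

```text
base front L,R z.04 [0.63661294 0.00357888 0.04      ] [ 0.4503722  -0.05341004  0.04      ]
FL (far) [0.6247 0.0089 0.0636] 0.0031
BL [ 0.6812 -0.1501  0.0522] 0.0056
BR [ 0.5053 -0.2065  0.0592] 0.0109
blk FL [ 0.5492 -0.0387  0.0704] 0.1152
discL top [ 0.7033 -0.1748  0.0845] 0.0069
discR top [ 0.5115 -0.247   0.0791] 0.0028
black a [ 0.6136 -0.0281  0.0646] 0.0007
black b [ 0.6442 -0.1321  0.0593] 0.0013
black c [ 0.5288 -0.1676  0.0629] 0.0004
black d [ 0.497  -0.0652  0.0634] 0.0027
white cap (array([0.42956864, 0.25989839, 0.04586271]), np.float64(0.0015835756022309036))
black caps (array([0.54334673, 0.26589618, 0.04631589]), np.float64(0.0016430091173063334)) (array([0.49308772, 0.37812462, 0.04445444]), np.float64(0.0027150686619204193))
blue [0.41812537 0.16292012 0.051     ]
yel [0.35627459 0.26121024 0.051     ]
tur [0.33301044 0.33105001 0.051     ]
tape [ 0.52225067 -0.39288468  0.025     ] jar [ 0.65825352 -0.3942294   0.099     ] stone [ 0.40691423 -0.34708785  0.04      ]
white body px [111 127 138]
```

The white can is confirmed. The moves can't command a lean directly, so I'll test whether going past full reach tilts the tool outward. The start azimuth happens to match the stand's axis.

arm_command([
  [-15,50,0,0],
  [-30,100,0,0],
  [-45,150,0,0],
  [-60,200,0,0],
  [-75,250,0,0],
], grip=50)

```text
t: 0.6
ee_pos: [0.2427, -0.7807, 0.2202]
ee_rot: [-0.001, 0.982, 0.189, -0.0]
wrist_force: [-0.6, -1.6, 0.2]
opening: 0.0516
```

```bash
cat > st.py <<'E'
from h import *
p,r,s=Rt(); print('p',p.round(4),'q',np.round(s['q'],3),'t',s['t'],'F',np.round(s['wrist_force'],1)); print(r.round(3)); print('tilt',np.degrees(np.arccos(-r[2,2])).round(1),'az',np.degrees(np.arctan2(r[1,2],r[0,2])).round(1))
E
python3 st.py
```

```text
p [ 0.2427 -0.7807  0.2202] q [-1.311  0.824  0.291 -0.     2.029 -0.12 ] t 0.6 F [-0.6 -1.6  0.2]
[[ 0.929  0.371 -0.001]
 [ 0.371 -0.929  0.002]
 [ 0.    -0.002 -1.   ]]
tilt 0.1 az 108.9
```

arm_command([
  [-15,50,0,0],
  [-30,100,0,0],
  [-45,150,0,0],
  [-60,200,0,0],
  [-60,200,0,0],
])

```text
t: 1.1
ee_pos: [0.2275, -0.8374, 0.1742]
ee_rot: [0.023, 0.982, 0.189, 0.002]
wrist_force: [-0.8, -0.4, 1.0]
opening: 0.0499
```

```bash
python3 st.py
```

```text
p [ 0.2275 -0.8374  0.1742] q [-1.345  0.959  0.169  0.002  1.968 -0.154] t 1.1 F [-0.8 -0.4  1. ]
[[ 0.929  0.371  0.012]
 [ 0.371 -0.928 -0.044]
 [-0.006  0.045 -0.999]]
tilt 2.6 az -75.2
```

arm_command([
  [-30,400,-50,0],
  [-30,400,-50,0],
  [-30,400,-50,0],
  [-30,400,-50,0],
  [-30,400,-50,0],
])

```text
t: 1.6
ee_pos: [0.2426, -0.8645, 0.1399]
ee_rot: [0.045, 0.981, 0.189, 0.003]
wrist_force: [0.1, 0.2, 0.1]
opening: 0.0499
```

```bash
python3 st.py; python3 -c "
from h import *
print(robot.read_state()['q'])"
```

```text
p [ 0.2426 -0.8645  0.1399] q [-1.336  1.     0.169  0.003  1.882 -0.145] t 1.6 F [0.1 0.2 0.1]
[[ 0.929  0.37   0.024]
 [ 0.371 -0.924 -0.088]
 [-0.01   0.09  -0.996]]
tilt 5.2 az -74.8
[-1.33616107  0.99994206  0.16897966  0.00298477  1.88151712 -0.14484032]
```

arm_command([
  [0,200,-200,0],
  [0,200,-200,0],
  [0,200,-200,0],
  [0,200,-200,0],
  [0,200,-200,0],
])

```text
t: 2.1
ee_pos: [0.2498, -0.8428, 0.2219]
ee_rot: [0.069, 0.98, 0.189, 0.006]
wrist_force: [0.1, 1.4, -0.3]
opening: 0.0496
```

```bash
python3 st.py
```

```text
p [ 0.2498 -0.8428  0.2219] q [-1.323  0.906  0.169  0.004  1.93  -0.131] t 2.1 F [ 0.1  1.4 -0.3]
[[ 0.929  0.369  0.037]
 [ 0.371 -0.919 -0.132]
 [-0.015  0.136 -0.991]]
tilt 7.9 az -74.4
```

arm_command([
  [0,300,-100,0],
  [0,300,-100,0],
])

```text
t: 2.3
ee_pos: [0.2611, -0.8539, 0.2276]
ee_rot: [0.091, 0.978, 0.188, 0.008]
wrist_force: [-0.3, 0.4, -0.6]
opening: 0.0497
```

arm_command([
  [0,300,-100,0],
  [0,300,-100,0],
])

```text
t: 2.5
ee_pos: [0.2715, -0.8633, 0.2365]
ee_rot: [0.112, 0.976, 0.188, 0.01]
wrist_force: [-0.4, 0.8, 0.1]
opening: 0.0502
```

arm_command([
  [0,200,-200,0],
  [0,200,-200,0],
  [0,200,-200,0],
])

```text
t: 2.8
ee_pos: [0.2725, -0.8434, 0.301]
ee_rot: [0.134, 0.973, 0.188, 0.013]
wrist_force: [-0.4, 0.3, 0.8]
opening: 0.0498
```

```bash
python3 st.py
```

```text
p [ 0.2725 -0.8434  0.301 ] q [-1.298  0.82   0.169  0.004  1.882 -0.107] t 2.8 F [-0.4  0.3  0.8]
[[ 0.929  0.362  0.076]
 [ 0.369 -0.893 -0.257]
 [-0.025  0.266 -0.964]]
tilt 15.5 az -73.5
```

arm_command([
  [-20,300,-100,0],
  [-20,300,-100,0],
])

```text
t: 3.0
ee_pos: [0.2762, -0.854, 0.3131]
ee_rot: [0.158, 0.969, 0.187, 0.016]
wrist_force: [0.3, 0.3, -0.7]
opening: 0.0499
```

arm_command([
  [-20,300,-100,0],
  [-20,300,-100,0],
])

```text
t: 3.2
ee_pos: [0.2793, -0.8632, 0.3264]
ee_rot: [0.179, 0.966, 0.186, 0.018]
wrist_force: [-0.5, -0.3, -0.9]
opening: 0.0499
```

arm_command([
  [-20,300,0,0],
  [-20,300,0,0],
])

```text
t: 3.4
ee_pos: [0.2862, -0.8845, 0.3194]
ee_rot: [0.201, 0.962, 0.186, 0.021]
wrist_force: [-0.0, -0.1, -0.7]
opening: 0.05
```

arm_command([
  [-20,300,0,0],
  [-20,300,0,0],
])

```text
t: 3.6
ee_pos: [0.2924, -0.9034, 0.3155]
ee_rot: [0.222, 0.957, 0.185, 0.024]
wrist_force: [-0.9, -0.0, 0.4]
opening: 0.0497
```

arm_command([
  [-20,300,0,0],
  [-20,300,0,0],
])

```text
t: 3.8
ee_pos: [0.2977, -0.9195, 0.3167]
ee_rot: [0.243, 0.952, 0.184, 0.026]
wrist_force: [-1.0, 0.1, -0.6]
opening: 0.0497
```

```bash
python3 st.py
```

```text
p [ 0.2977 -0.9195  0.3167] q [-1.297  0.836  0.169  0.012  1.642 -0.104] t 3.8 F [-1.   0.1 -0.6]
[[ 0.931  0.337  0.139]
 [ 0.363 -0.814 -0.453]
 [-0.039  0.473 -0.88 ]]
tilt 28.3 az -72.9
```

arm_command([
  [-20,300,-100,0],
  [-20,300,-100,0],
])

```text
t: 4.0
ee_pos: [0.298, -0.9191, 0.3467]
ee_rot: [0.264, 0.947, 0.183, 0.029]
wrist_force: [-0.3, 0.9, 1.1]
opening: 0.05
```

arm_command([
  [-20,300,-100,0],
  [-20,300,-100,0],
])

```text
t: 4.2
ee_pos: [0.2978, -0.9172, 0.38]
ee_rot: [0.287, 0.94, 0.182, 0.032]
wrist_force: [0.3, 0.0, -0.2]
opening: 0.05
```

arm_command([
  [-20,300,-100,0],
  [-20,300,-100,0],
])

```text
t: 4.4
ee_pos: [0.2973, -0.9147, 0.4122]
ee_rot: [0.309, 0.933, 0.181, 0.034]
wrist_force: [-0.1, -0.9, 0.9]
opening: 0.0501
```

arm_command([
  [-20,300,-100,0],
  [-20,300,-100,0],
])

```text
t: 4.6
ee_pos: [0.2962, -0.9103, 0.4451]
ee_rot: [0.33, 0.926, 0.179, 0.037]
wrist_force: [0.1, -0.2, 0.4]
opening: 0.0499
```

```bash
python3 st.py
```

```text
p [ 0.2962 -0.9103  0.4451] q [-1.299  0.715  0.169  0.019  1.581 -0.103] t 4.6 F [ 0.1 -0.2  0.4]
[[ 0.933  0.308  0.187]
 [ 0.356 -0.718 -0.598]
 [-0.05   0.624 -0.78 ]]
tilt 38.8 az -72.7
```

```bash
cat > kin.py <<'E'
from h import *
from scipy.optimize import least_squares
D=[([-1.247,.091,1.231,0,1.82,-.057],[.2229,-.5568,.2216]),([-1.311,.824,.291,0,2.029,-.12],[.2427,-.7807,.2202]),([-1.345,.959,.169,.002,1.968,-.154],[.2275,-.8374,.1742]),([-1.323,.906,.169,.004,1.93,-.131],[.2498,-.8428,.2219]),([-1.297,.836,.169,.012,1.642,-.104],[.2977,-.9195,.3167]),([-1.299,.715,.169,.019,1.581,-.103],[.2962,-.9103,.4451])]
def fk(q,P):
    a,h,L1,L2,e,L3,c=P
    R1=R.from_euler('z',q[0]); A=R1*R.from_euler('y',q[1]); B=A*R.from_euler('y',q[2])
    T=B*R.from_euler('z',q[3])*R.from_euler('y',q[4])*R.from_euler('z',q[5]+c)
    return R1.apply([a,0,h])+A.apply([0,0,L1])+B.apply([e,0,L2])+T.apply([0,0,L3]),T.as_matrix()
P0=[0,.4,.4,.4,0,.25,0]
f=least_squares(lambda P:np.concatenate([fk(q,P)[0]-p for q,p in D]+[(fk(D[-1][0],P)[1]-np.array([[.933,.308,.187],[.356,-.718,-.598],[-.05,.624,-.78]])).ravel()*.1]+[1e-4*(P-P0)]),P0)
P=f.x
lo=np.array([-2.87,-.86,.17,-1.51,.06,-2.65]);hi=np.array([2.87,2.18,2.46,4.65,2.69,2.65])
def ik(p,Rm):
    best=None
    for s4 in(-1.4,-.7,.5,1.5,2.5,3.5):
        r=least_squares(lambda q:np.r_[fk(q,P)[0]-p,.3*(fk(q,P)[1]-Rm).ravel()],np.clip([np.arctan2(p[1],p[0]),.3,1.3,s4,1.5,0],lo+.01,hi-.01),bounds=(lo,hi))
        if best is None or r.cost<best.cost: best=r
    return best.x,np.sqrt(2*best.cost)
E
python3 - <<'E'
from kin import *
print(P.round(4),np.abs(f.fun).max())
p,r,s=Rt()
for sg in(0,1,-1):
    Rm=r@R.from_euler('z',sg*np.pi/2).as_matrix()
    for n,x in dict(here=p,above=[.43,.26,.15],pick=[.433,.25,.02],hover=[.55,.05,.2],place=[.565,-.09,.06],lift=[.53,.02,.03],liftup=[.55,-.08,.2]).items():
        q,e=ik(np.array(x),Rm); print(sg,n,q.round(2),round(e,4))
E
```

```text
[-0.002   0.1374  0.3776  0.5688  0.0679  0.3643  1.5701] 0.03338322558812978
0 here [-1.25  0.71  0.17 -0.01  1.58 -0.07] 0.0
0 above [ 0.92  0.09  1.5  -0.57  1.93  2.01] 0.0
0 pick [ 0.91  0.16  1.66 -0.55  1.72  2.12] 0.0
0 hover [ 0.51 -0.05  1.55 -0.67  1.75  1.61] 0.0
0 place [ 0.25 -0.08  1.84 -0.69  1.4   1.57] 0.0
0 lift [ 0.48 -0.04  1.85 -0.67  1.49  1.77] 0.0
0 liftup [ 0.28 -0.18  1.68 -0.68  1.61  1.43] 0.0
1 here [-1.25  0.71  0.17 -0.01  1.58  1.5 ] 0.0
1 above [ 0.94  0.09  1.51 -0.58  1.92 -2.65] 0.0168
1 pick [ 0.91  0.16  1.66 -0.55  1.72 -2.59] 0.0
1 hover [ 0.27 -0.13  1.5  -0.53  1.7   2.65] 0.1651
1 place [ 0.02 -0.21  1.84 -0.48  1.31  2.65] 0.1285
1 lift [ 0.13 -0.28  1.92 -0.41  1.34  2.65] 0.1881
1 liftup [ 0.11 -0.24  1.65 -0.55  1.57  2.65] 0.1002
-1 here [-1.25  0.71  0.17 -0.01  1.58 -1.64] 0.0
-1 above [ 0.92  0.09  1.5  -0.57  1.93  0.44] 0.0
-1 pick [ 0.91  0.16  1.66 -0.55  1.72  0.55] 0.0
-1 hover [ 0.51 -0.05  1.55 -0.67  1.75  0.04] 0.0
-1 place [ 0.25 -0.08  1.84 -0.69  1.4  -0.  ] 0.0
-1 lift [ 0.48 -0.04  1.85 -0.67  1.49  0.2 ] 0.0
-1 liftup [ 0.28 -0.18  1.68 -0.68  1.61 -0.15] 0.0
```

```bash
cat > go.py <<'E'
import sys
from h import *
p,r,s=Rt(); t=np.array([float(x) for x in sys.argv[1:4]])
d=r.T@(t-p)*1000
x,y=r[2,0],r[2,1]; a=np.arctan2(-y,x) # turn making new y horizontal: -x sin a + y cos a=0
a=np.arctan2(y,x); a=[b for b in(a,a+np.pi,a-np.pi) if abs(b)<=np.pi/2+.2]
print('shift mm',d.round(1),'dist',np.linalg.norm(d).round(1),'turn opts',np.round(a,3),'t',s['t'])
E
python3 go.py .53 .10 .25
```

```text
shift mm [ 588.  -775.3 -408.1] dist 1055.2 turn opts [ 1.651 -1.491] t 4.6
```

arm_command([
  [28,-37,-19,-0.149],
  [56,-74,-38,-0.298],
  [84,-110,-58,-0.447],
  [111,-147,-77,-0.596],
  [139,-184,-97,-0.745],
])

```text
t: 5.1
ee_pos: [0.3442, -0.6984, 0.4048]
ee_rot: [0.324, 0.816, 0.473, -0.073]
wrist_force: [0.6, 0.0, 0.9]
opening: 0.0501
```

arm_command([
  [0,0,0,-0.149],
  [0,0,0,-0.298],
  [0,0,0,-0.447],
  [0,0,0,-0.596],
  [0,0,0,-0.745],
])

```text
t: 5.6
ee_pos: [0.3442, -0.698, 0.4057]
ee_rot: [0.275, 0.586, 0.739, -0.187]
wrist_force: [0.5, 0.4, -0.6]
opening: 0.0501
```

```bash
python3 st.py; python3 go.py .53 .10 .25
```

```text
p [ 0.3442 -0.698   0.4057] q [-1.113  0.039  1.096 -0.099  1.335 -1.354] t 5.6 F [ 0.5  0.4 -0.6]
[[-0.162  0.969  0.187]
 [ 0.763  0.244 -0.599]
 [-0.626  0.046 -0.779]]
tilt 38.9 az -72.6
shift mm [ 675.9  367.5 -321.9] dist 834.0 turn opts [-0.073] t 5.6
```

arm_command([
  [40,22,-19,0],
  [81,44,-39,0],
  [121,66,-58,0],
  [162,88,-77,0],
  [202,110,-96,0],
])

```text
t: 6.1
ee_pos: [0.3995, -0.4576, 0.3594]
ee_rot: [0.276, 0.586, 0.739, -0.187]
wrist_force: [2.2, 1.0, 0.4]
opening: 0.0501
```

arm_command([
  [40,22,-19,0],
  [81,44,-39,0],
  [121,66,-58,0],
  [162,88,-77,0],
  [202,110,-96,0],
])

```text
t: 6.6
ee_pos: [0.4549, -0.2183, 0.3135]
ee_rot: [0.277, 0.586, 0.738, -0.187]
wrist_force: [1.2, -1.0, -1.6]
opening: 0.0498
```

arm_command([
  [40,22,-19,0],
  [81,44,-39,0],
  [121,66,-58,0],
  [162,88,-77,0],
  [202,110,-96,0],
], grip=0)

```text
t: 7.1
ee_pos: [0.5108, 0.0214, 0.2673]
ee_rot: [0.278, 0.586, 0.738, -0.186]
wrist_force: [0.1, -0.1, -0.7]
opening: 0.013
```

```bash
python3 st.py; python3 go.py .53 .10 .25; python3 a.py
```

```text
p [0.5108 0.0214 0.2673] q [ 0.412 -0.183  1.555 -0.696  1.788  0.034] t 7.1 F [ 0.1 -0.1 -0.7]
[[-0.159  0.968  0.192]
 [ 0.762  0.244 -0.6  ]
 [-0.627  0.051 -0.777]]
tilt 39.0 az -72.2
shift mm [ 67.7  36.9 -29.9] dist 82.7 turn opts [-0.082] t 7.1
scene (array([-0.08555316,  1.09838054,  0.82772325]), array([ 0.39340316, -0.75766136, -0.52075255])) 600.456998408034
top (array([0.17419445, 0.03167526, 1.86452345]), array([ 0.19383608, -0.02047463, -0.98082025])) 582.9169147175184
[0.51137872 0.02407594 0.26374411] [[-0.167  0.967  0.191]
 [ 0.761  0.25  -0.599]
 [-0.627  0.045 -0.778]] 7.2 0.0187 [-0.8751763  -0.61957784 -1.43465296] 0.005517224457355859
```

```bash
python3 go.py .5165 .065 .03
```

```text
shift mm [176.8   4.7 158.3] dist 237.4 turn opts [-0.071] t 7.2
```

arm_command([
  [35,1,32,-0.02],
  [70,2,63,-0.04],
  [106,3,95,-0.06],
  [141,4,126,-0.07],
  [177,5,158,-0.07],
], grip=0)

```text
t: 7.7
ee_pos: [0.517, 0.0654, 0.0296]
ee_rot: [0.27, 0.558, 0.76, -0.195]
wrist_force: [-0.2, 0.3, -0.1]
opening: 0.0004
```

arm_command([
  [0,0,0,0],
  [0,0,0,0],
])

```text
t: 7.9
ee_pos: [0.517, 0.0647, 0.0306]
ee_rot: [0.27, 0.557, 0.76, -0.196]
wrist_force: [0.3, -0.3, 0.7]
opening: 0.0009
```

```bash
python3 st.py; python3 go.py .5284 .027 .03; python3 - <<'E'
from h import *
a=cap('scene');b=cap('top')
f=lambda im,x,y,w,h:cv2.resize(im[y:y+h,x:x+w],(400,600),interpolation=cv2.INTER_CUBIC)
t2=np.clip(b['frame'].astype(float)*1.8,0,255).astype(np.uint8)
cv2.imwrite('pics/c2.png',np.hstack([f(a['frame'],240,120,120,180),f(t2,290,130,120,180)]))
E
```

```text
p [0.517  0.0647 0.0306] q [ 0.482  0.017  1.794 -0.671  1.49   0.288] t 7.9 F [ 0.3 -0.3  0.7]
[[-0.233  0.953  0.192]
 [ 0.742  0.302 -0.599]
 [-0.629  0.003 -0.778]]
tilt 39.0 az -72.2
shift mm [-30.2  -0.6  25.3] dist 39.4 turn opts [-0.004] t 7.9
```

View pics/c2.png

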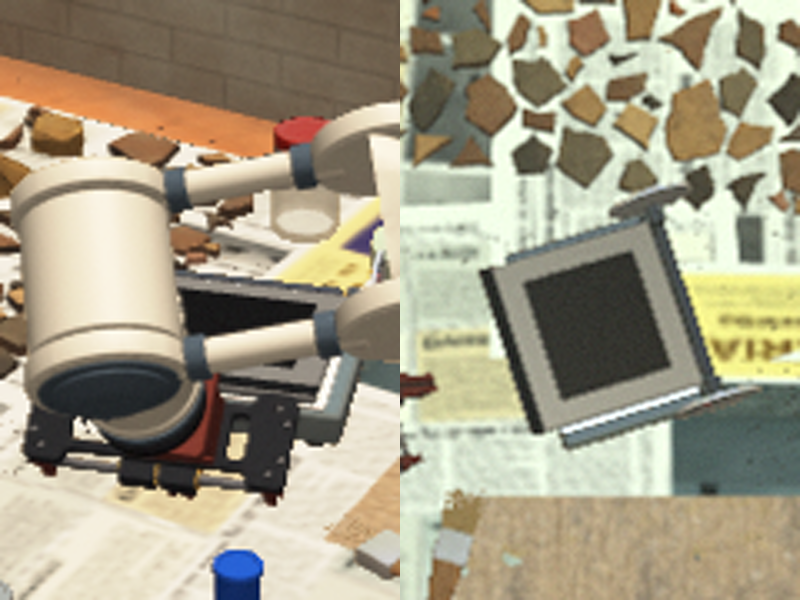

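The gripper sits in front of the lip, with the lip's black edge in the top view from about (315,211) to (331,260). I'll cast those points to a plane and then advance until contact.

```bash
python3 - <<'E'
from h import *
c=cap('top')
a=onz(c,290+82/3.333,130+268/3.333,.06);b=onz(c,290+136/3.333,130+432/3.333,.06)
m=(a+b)/2;print(a,b,m,np.linalg.norm(a-b),np.degrees(np.arctan2(*(a-b)[[1,0]])))
e=onz(c,290+(655-400)/3.333,130+215/3.333,.056);g=onz(c,290+(720-400)/3.333,130+390/3.333,.056);print('back edge',e,g)
p,r,s=Rt();xh=np.array([.299,-.954,0]);yh=np.array([.954,.299,0])
print('tcp rel lip back/left',(p-m)@xh,(p-m)@yh)
E
```

```text
[0.62685532 0.01105382 0.06      ] [ 0.46819147 -0.03979156  0.06      ] [ 0.54752339 -0.01436887  0.06      ] 0.16661173413790048 17.768561865856242
back edge [ 0.68087769 -0.15568802  0.056     ] [ 0.50952558 -0.21459     0.056     ]
tcp rel lip back/left -0.08494815895989051 -0.0034061361875594963
```

arm_command([
  [-8,0,6,0],
  [-15,0,13,0],
  [-23,0,19,0],
  [-30,0,25,0],
])

```text
t: 8.45
ee_pos: [0.531, 0.0273, 0.0333]
ee_rot: [0.271, 0.559, 0.76, -0.193]
wrist_force: [0.1, 0.1, 0.1]
opening: 0.0003
```

arm_command([
  [-10,0,11,0],
  [-20,0,22,0],
  [-20,0,22,0],
])

```text
t: 8.75
ee_pos: [0.5396, -0.0027, 0.0282]
ee_rot: [0.271, 0.56, 0.759, -0.194]
wrist_force: [-0.5, -0.1, 0.7]
opening: 0.0005
```

arm_command([
  [-4,0,4,0],
  [-8,0,7,0],
])

```text
t: 8.95
ee_pos: [0.5428, -0.0132, 0.0276]
ee_rot: [0.271, 0.56, 0.759, -0.194]
wrist_force: [-0.0, 0.2, -0.5]
opening: 0.0007
```

```bash
python3 st.py
```

```text
p [ 0.5428 -0.0132  0.0276] q [ 0.324 -0.014  1.832 -0.693  1.386  0.178] t 8.95 F [-0.   0.2 -0.5]
[[-0.227  0.954  0.194]
 [ 0.744  0.299 -0.597]
 [-0.628  0.009 -0.778]]
tilt 38.9 az -72.0
```

arm_command([
  [-7,0,-9,0],
  [-15,0,-17,0],
  [-20,0,-23,0],
  [-26,0,-28,0],
  [-26,0,-28,0],
])

```text
t: 9.45
ee_pos: [0.5437, -0.0151, 0.0669]
ee_rot: [0.271, 0.56, 0.759, -0.193]
wrist_force: [-1.8, 3.9, -2.6]
opening: 0.0007
```

```bash
python3 st.py; cat > v.py <<'E'
import sys
from h import *
b=cap(sys.argv[2]) 
x,y,w,h=[int(k) for k in sys.argv[3:7]]
g=float(sys.argv[7]) if len(sys.argv)>7 else 1
im=np.clip(b['frame'][y:y+h,x:x+w].astype(float)*g,0,255).astype(np.uint8)
k=min(780/w,580/h); cv2.imwrite(f'pics/{sys.argv[1]}.png',cv2.resize(im,None,fx=k,fy=k,interpolation=cv2.INTER_CUBIC)); print('scale',k)
E
cat > lid.py <<'E'
from h import *
c=cap('top'); g=c['frame']; hs=cv2.cvtColor(g,cv2.COLOR_BGR2HSV)
# dark panel in lid: contour
m=(hs[...,2]<45).astype(np.uint8); m[:,:300]=0; m[:,400:]=0; m[:180]=0; m[270:]=0
cs=cv2.findContours(cv2.morphologyEx(m,cv2.MORPH_OPEN,np.ones((2,2))),cv2.RETR_EXTERNAL,cv2.CHAIN_APPROX_NONE)[0]
for k in sorted(cs,key=cv2.contourArea)[-3:]: print(cv2.contourArea(k),np.round(cv2.minAreaRect(k)[0],1),np.round(cv2.minAreaRect(k)[1],1),np.round(cv2.boxPoints(cv2.minAreaRect(k)),1).tolist())
E
python3 lid.py
```

```text
p [ 0.5437 -0.0151  0.0669] q [ 0.319 -0.059  1.8   -0.685  1.44   0.126] t 9.45 F [-1.8  3.9 -2.6]
[[-0.227  0.954  0.195]
 [ 0.745  0.299 -0.596]
 [-0.627  0.011 -0.779]]
tilt 38.8 az -71.8
29.5 [380.  187.5] [9. 6.] [[377.0, 183.0], [383.0, 183.0], [383.0, 192.0], [377.0, 192.0]]
516.5 [310.6 238.3] [52.1 35.4] [[285.8999938964844, 218.6999969482422], [319.70001220703125, 208.10000610351562], [335.29998779296875, 257.8999938964844], [301.5, 268.5]]
1155.5 [350.8 226.8] [38.6 32.6] [[329.20001220703125, 213.60000610351562], [360.1000061035156, 203.3000030517578], [372.29998779296875, 239.89999389648438], [341.3999938964844, 250.1999969482422]]
```

arm_command([
  [-12,0,-10,0],
  [-25,0,-18,0],
  [-39,0,-26,0],
  [-54,0,-32,0],
  [-54,0,-32,0],
])

```text
t: 10.0
ee_pos: [0.5505, -0.0371, 0.1284]
ee_rot: [0.272, 0.561, 0.758, -0.192]
wrist_force: [-2.0, 5.6, -0.4]
opening: 0.0002
```

```bash
python3 st.py;python3 lid.py; python3 v.py s3 scene 240 120 160 120
```

```text
p [ 0.5505 -0.0371  0.1284] q [ 0.275 -0.114  1.739 -0.68   1.5    0.022] t 10.0 F [-2.   5.6 -0.4]
[[-0.223  0.955  0.197]
 [ 0.746  0.298 -0.596]
 [-0.628  0.014 -0.778]]
tilt 38.9 az -71.7
251.5 [313.9 218.2] [40.2 14.1] [[296.1000061035156, 206.39999389648438], [307.3999938964844, 197.89999389648438], [331.70001220703125, 229.89999389648438], [320.3999938964844, 238.5]]
289.0 [312.9 247.8] [26.4 20.6] [[297.79998779296875, 240.60000610351562], [316.20001220703125, 231.39999389648438], [328.0, 255.0], [309.6000061035156, 264.20001220703125]]
970.0 [355.8 223.4] [41.1 27.2] [[336.3999938964844, 208.1999969482422], [362.20001220703125, 199.60000610351562], [375.20001220703125, 238.60000610351562], [349.3999938964844, 247.1999969482422]]
scale 4.833333333333333
```

View pics/s3.png

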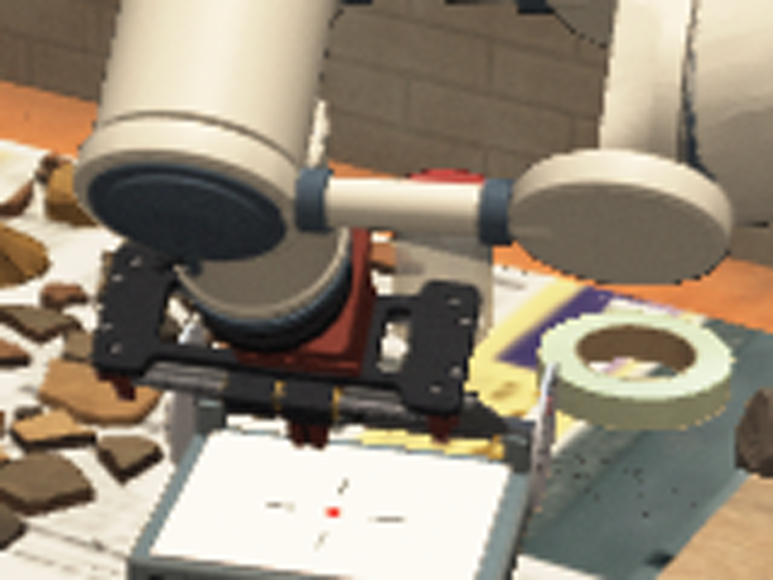

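```bash
cat > ang.py <<'E'
from h import *
from scipy.optimize import least_squares
xh=np.array([.302,-.953,0]);yh=np.array([.953,.302,0])
def mark():
    c=cap('scene');g=c['frame'].astype(int);m=((g[...,2]-np.maximum(g[...,1],g[...,0]))>70).astype(np.uint8);o=np.zeros_like(m);o[205:245,290:330]=m[205:245,290:330]
    v,u=np.nonzero(o)
    return (onz(c,u.mean(),v.mean(),.04),len(u),u.mean(),v.mean()) if len(u) else None
def theta(c,fm,bm,H):
    # each px ray onto stand mid-plane containing H: normal yh -> (back,up) point relative to hinge
    out=[]
    for u,v in(fm,bm):
        o,d=ray(c,u,v); s=((H-o)@yh)/(d@yh) if abs(d@yh)>.02 else None
        out.append((o,d))
    return out
E
python3 - <<'E'
from ang import *
M=mark();print(M);m=M[0];H=m+.085*xh;H[2]=.056;print('H',H)
c=cap('top')
# panel point at radius r, offset h above hinge plane: P=H-xh*(r cos-h... )
def pt(th,r,h): return H-xh*(r*np.cos(th)-h*np.sin(th)*-1*-1)+np.array([0,0,r*np.sin(th)+h*np.cos(th)])
fit=lambda px0,px1:least_squares(lambda v:np.r_[(proj(c,pt(v[0],v[1],.007))-px0[0]),(proj(c,pt(v[0],v[2],.007))-px0[1]),(proj(c,pt(v[3],v[1],.007))-px1[0]),(proj(c,pt(v[3],v[2],.007))-px1[1])],[.05,.15,.04,.5])
r=fit([(335.3,231.9),(366.2,221.6)],[(342.9,227.7),(368.7,219.1)])
print(np.degrees(r.x[[0,3]]),r.x[1:3],r.fun.round(1))
E
```

```text
(array([ 0.57008914, -0.09618688,  0.04      ]), 4, np.float64(308.5), np.float64(225.5))
H [ 0.59575914 -0.17719188  0.056     ]
[-2.61996889 27.04461279] [0.12689149 0.02414089] [ 0.5  0.1  0.4  0.6 -0.8 -1.6  0.1  1.7]
```

arm_command([
  [-15,0,-5,0],
  [-30,0,-9,0],
  [-46,0,-11,0],
  [-61,0,-12,0],
  [-61,0,-12,0],
])

```text
t: 10.7
ee_pos: [0.5615, -0.0756, 0.1743]
ee_rot: [0.271, 0.561, 0.758, -0.192]
wrist_force: [-0.4, 4.7, 0.3]
opening: 0.0007
```

```bash
python3 st.py;python3 lid.py; python3 -c "
from ang import *
print(mark())"
```

```text
p [ 0.5615 -0.0756  0.1743] q [ 0.196 -0.14   1.68  -0.673  1.518 -0.094] t 10.7 F [-0.4  4.7  0.3]
[[-0.224  0.955  0.196]
 [ 0.746  0.297 -0.596]
 [-0.627  0.013 -0.779]]
tilt 38.8 az -71.8
74.0 [348.7 219.9] [55.3  2.4] [[338.6000061035156, 194.10000610351562], [340.8999938964844, 193.39999389648438], [358.79998779296875, 245.6999969482422], [356.5, 246.5]]
644.5 [363.2 219.6] [43.  18.3] [[347.70001220703125, 202.10000610351562], [365.1000061035156, 196.3000030517578], [378.70001220703125, 237.10000610351562], [361.29998779296875, 242.89999389648438]]
1052.5 [323.3 224. ] [61.3 37.8] [[290.20001220703125, 209.89999389648438], [321.1000061035156, 188.10000610351562], [356.3999938964844, 238.10000610351562], [325.5, 259.8999938964844]]
(array([ 0.57008914, -0.09618688,  0.04      ]), 4, np.float64(308.5), np.float64(225.5))
```

arm_command([
  [-11,0,1,0],
  [-21,0,2,0],
  [-31,0,3,0],
  [-40,0,5,0],
  [-40,0,5,0],
])

```text
t: 11.3
ee_pos: [0.5712, -0.1082, 0.1943]
ee_rot: [0.271, 0.561, 0.759, -0.192]
wrist_force: [-0.3, 3.3, -1.6]
opening: 0.0008
```

```bash
cat > th.py <<'E'
from ang import *
def pan(c):
    g=cv2.cvtColor(c['frame'],cv2.COLOR_BGR2HSV); m=(g[...,2]<45).astype(np.uint8); m[:,:345]=0; m[:,395:]=0; m[:190]=0; m[255:]=0
    k=max(cv2.findContours(cv2.morphologyEx(m,cv2.MORPH_OPEN,np.ones((2,2))),cv2.RETR_EXTERNAL,cv2.CHAIN_APPROX_NONE)[0],key=cv2.contourArea)
    b=cv2.boxPoints(cv2.minAreaRect(k)); b=b[np.argsort(b@[1,-.33])]; return b[:2].mean(0),b[2:].mean(0),b.round(1).tolist()
if __name__=='__main__':
    H=np.array([.5958,-.1772,.056]); c=cap('top'); f,b,bx=pan(c); print(f,b,bx)
    P=lambda th,r:H-xh*(r*np.cos(th)-.007*np.sin(th))+np.array([0,0,r*np.sin(th)+.007*np.cos(th)])
    for d in np.arange(46,78,3): print(d,(proj(c,P(np.radians(d),.024))-proj(c,P(np.radians(d),.127))).round(1),end=' ')
    print('\nmeas',b-f)
    p,r,s=Rt(); K=p+.0078*xh+[0,0,.0063]-H; print('K ang',np.degrees(np.arctan2(K[2],-K@xh)),np.hypot(K[2],K@xh))
E
python3 st.py;python3 th.py
```

```text
p [ 0.5712 -0.1082  0.1943] q [ 0.129 -0.14   1.644 -0.665  1.506 -0.169] t 11.3 F [-0.3  3.3 -1.6]
[[-0.225  0.955  0.195]
 [ 0.747  0.297 -0.595]
 [-0.626  0.012 -0.78 ]]
tilt 38.8 az -71.9
[361.1067 216.9777] [374.40106 212.41963] [[352.29998779296875, 191.1999969482422], [369.8999938964844, 242.6999969482422], [365.6000061035156, 186.6999969482422], [383.20001220703125, 238.1999969482422]]
46 [19.9 -1.3] 49 [18.5 -0.7] 52 [17.1  0. ] 55 [15.6  0.7] 58 [14.1  1.4] 61 [12.5  2. ] 64 [10.9  2.7] 67 [9.3 3.4] 70 [7.6 4. ] 73 [5.9 4.7] 76 [4.1 5.3] 
meas [13.294373 -4.558075]
K ang 65.46569713907824 0.15860955466707
```

arm_command([
  [8,0,-6,0],
  [23,0,-19,0],
  [54,0,-44,0],
  [93,0,-75,0],
  [132,0,-107,0],
])

```text
t: 11.85
ee_pos: [0.5198, 0.0552, 0.1957]
ee_rot: [0.272, 0.561, 0.758, -0.192]
wrist_force: [0.7, 0.5, 0.5]
opening: 0.0007
```

arm_command([
  [0,-40,-20,0],
  [0,-80,-40,0],
  [0,-80,-40,0],
  [0,-80,-40,0],
], grip=50)

```text
t: 12.25
ee_pos: [0.4357, 0.0559, 0.227]
ee_rot: [0.273, 0.561, 0.758, -0.191]
wrist_force: [0.2, -0.0, -0.4]
opening: 0.0291
```

```bash
python3 st.py;python3 th.py; python3 - <<'E'
from h import *
a=cap('scene');b=cap('top')
f=lambda im,x,y,w,h:cv2.resize(im[y:y+h,x:x+w],(400,600),interpolation=cv2.INTER_CUBIC)
t2=np.clip(b['frame'].astype(float)*1.8,0,255).astype(np.uint8)
cv2.imwrite('pics/c4.png',np.hstack([f(a['frame'],260,140,100,150),f(t2,310,165,80,120)]))
E
```

```text
p [0.4357 0.0559 0.227 ] q [ 0.549 -0.318  1.739 -0.686  1.83   0.108] t 12.25 F [ 0.2 -0.  -0.4]
[[-0.222  0.955  0.199]
 [ 0.746  0.298 -0.596]
 [-0.628  0.017 -0.778]]
tilt 38.9 az -71.5
[357.99997 221.     ] [372.69998 216.1    ] [[351.1000061035156, 200.3000030517578], [364.8999938964844, 241.6999969482422], [365.79998779296875, 195.39999389648438], [379.6000061035156, 236.8000030517578]]
46 [19.9 -1.3] 49 [18.5 -0.7] 52 [17.1  0. ] 55 [15.6  0.7] 58 [14.1  1.4] 61 [12.5  2. ] 64 [10.9  2.7] 67 [9.3 3.4] 70 [7.6 4. ] 73 [5.9 4.7] 76 [4.1 5.3] 
meas [14.700012 -4.899994]
K ang 33.93922938748887 0.3161503801771424
```

View pics/c4.png

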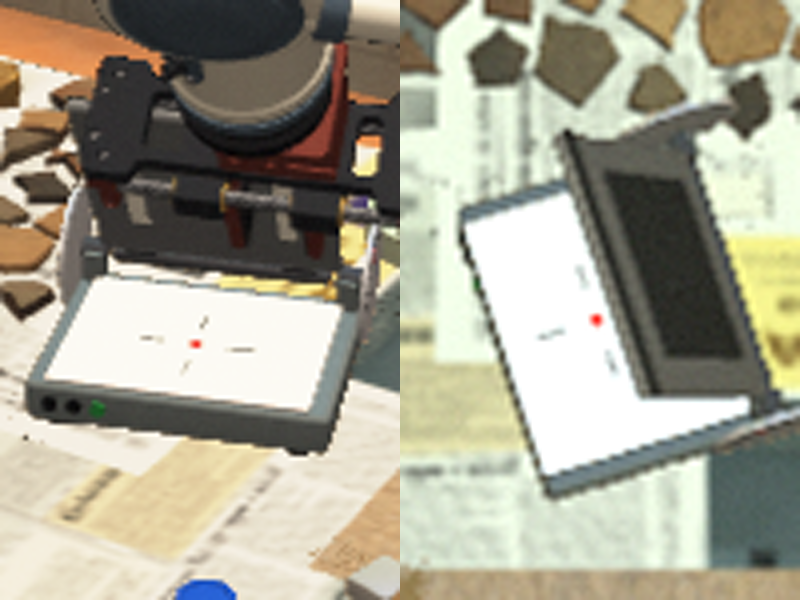

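Both views show the red dot, at scene (309,226) and top (349,229). The lid stands open, with its lip edge in the top view from (343,192) to (359,243).

```bash
cat > th2.py <<'E'
from ang import *
S=cap('scene');T=cap('top')
m,e=tri(S,(308.6,225.8),T,(349.4,229)); print('mark',m,e, onz(T,349.4,229,.04),onz(S,308.6,225.8,.04))
m=(onz(T,349.4,229,.04)+onz(S,308.6,225.8,.04))/2
H=m+.085*xh;H[2]=.056
n=np.array([-.307,.952])*1
def pp(c,th,r,h,y=0): return proj(c,H+yh*y-xh*(r*np.cos(th)-h*np.sin(th))+np.array([0,0,r*np.sin(th)+h*np.cos(th)]))
for d in range(50,72,2):
    t=np.radians(d); print(d,'lip mid',pp(T,t,.18,-.003).round(1),'lip L',pp(T,t,.18,-.003,.084).round(1),'R',pp(T,t,.18,-.003,-.084).round(1),'panel',pp(T,t,.127,.007).round(1),pp(T,t,.024,.007).round(1))
E
python3 th2.py
```

```text
mark [ 0.57200939 -0.10083554  0.03614329] 0.0005569826263177942 [ 0.57090799 -0.10065984  0.04      ] [ 0.56909595 -0.09495688  0.04      ]
50 lip mid [341.4 221.6] lip L [332.6 195.3] R [350.3 248.4] panel [354.  220.1] [372.  219.7]
52 lip mid [343.1 220.8] lip L [334.3 194.4] R [352.  247.7] panel [355.2 219.6] [372.2 219.6]
54 lip mid [344.7 220. ] lip L [335.9 193.6] R [353.7 246.9] panel [356.4 219. ] [372.5 219.5]
56 lip mid [346.5 219.2] lip L [337.6 192.8] R [355.5 246.2] panel [357.7 218.5] [372.7 219.4]
58 lip mid [348.2 218.4] lip L [339.3 191.9] R [357.3 245.4] panel [358.9 217.9] [373.  219.3]
60 lip mid [350.1 217.6] lip L [341.1 191.1] R [359.1 244.7] panel [360.2 217.4] [373.3 219.2]
62 lip mid [351.9 216.9] lip L [343.  190.3] R [361.  243.9] panel [361.6 216.8] [373.5 219.1]
64 lip mid [353.8 216.1] lip L [344.8 189.4] R [362.9 243.1] panel [362.9 216.3] [373.8 219. ]
66 lip mid [355.7 215.3] lip L [346.7 188.6] R [364.9 242.4] panel [364.3 215.8] [374.1 218.9]
68 lip mid [357.7 214.5] lip L [348.6 187.8] R [366.9 241.6] panel [365.7 215.2] [374.3 218.8]
70 lip mid [359.6 213.7] lip L [350.6 187. ] R [368.9 240.9] panel [367.  214.7] [374.6 218.7]
```

```bash
python3 - <<'E'
from h import *
S=cap('scene');T=cap('top')
a=onz(S,283.0,314.0,.051);b=onz(T,235.5,272.5,.051);print('can top centre',a,b)
c=(a+b)/2; c[2]=.033
p,r,s=Rt(); t=c+.0187*r[:,2]; q=t-.08*r[:,2]
print('grasp',t,'pre',q,'shift pre',(r.T@(q-p)*1000).round(1),'shift grasp',(r.T@(t-p)*1000).round(1))
E
python3 v.py d5 scene 255 285 60 60
```

```text
can top centre [0.42698543 0.265568   0.051     ] [0.42811486 0.25892682 0.051     ]
grasp [0.43118142 0.25107979 0.01844706] pre [0.41564654 0.29885572 0.08070562] shift pre [277.1  51.  -37.1] shift grasp [277.1  51.   42.9]
scale 9.666666666666666
```

arm_command([
  [46,8,-6,0],
  [92,17,-12,0],
  [138,25,-18,0],
  [185,34,-24,0],
  [231,42,-31,0],
])

```text
t: 13.15
ee_pos: [0.4184, 0.2596, 0.1035]
ee_rot: [0.271, 0.561, 0.757, -0.193]
wrist_force: [1.2, 0.5, -0.0]
opening: 0.0505
```

```bash
python3 st.py; python3 - <<'E'
from h import *
p,r,s=Rt(); t=np.array([.4276,.262,.033])+.0187*r[:,2]; q=t-.08*r[:,2]
print('shift pre',(r.T@(q-p)*1000).round(1),'shift grasp',(r.T@(t-p)*1000).round(1))
E
python3 v.py s5 scene 200 140 200 150
```

```text
p [0.4184 0.2596 0.1035] q [ 0.87   0.102  1.569 -0.584  1.825  0.528] t 13.15 F [ 1.2  0.5 -0. ]
[[-0.222  0.955  0.194]
 [ 0.746  0.295 -0.598]
 [-0.628  0.012 -0.778]]
tilt 38.9 az -72.0
shift pre [44.   8.7 -6.1] shift grasp [44.   8.7 73.9]
scale 3.8666666666666667
```

View pics/s5.png

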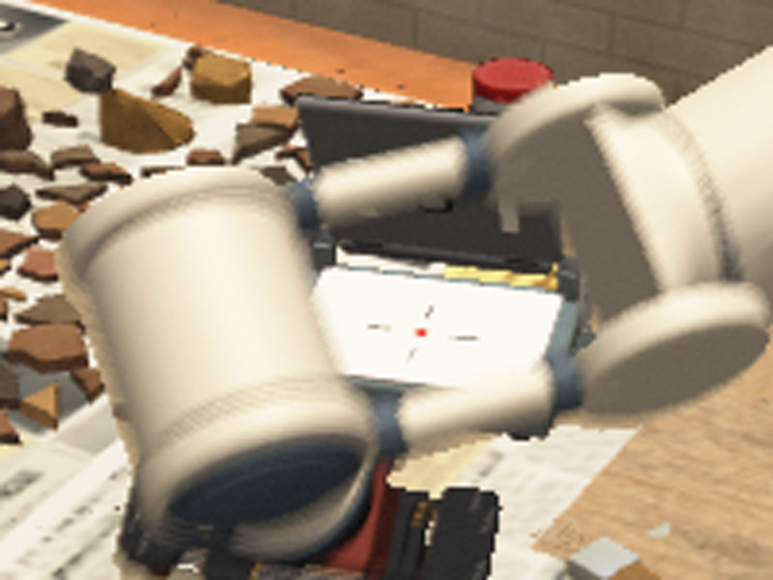

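```bash
python3 - <<'E'
from h import *
S=cap('scene');T=cap('top')
X,e=tri(S,(277.1,165.1),T,(343,192)); print('lipL',X,e)
xh=np.array([.302,-.953,0]); H=np.array([.57,-.0978,.04])+.085*xh; H[2]=.056
d=-(X-H)@xh; z=X[2]-.056; print(d,z,np.hypot(d,z),np.degrees(np.arctan2(z+.004,d)))
print('asin',np.degrees(np.arcsin((z+.004)/.18)))
E
```

```text
lipL [ 0.64810828 -0.07070759  0.20294676] 0.002051994155373473
0.08718047327491352 0.1469467582930215 0.1708618877727435 59.99108406327732
asin 56.99185147075031
```

arm_command([
  [22,4,-3,0],
  [44,9,-6,0],
  [44,9,-6,0],
])

```text
t: 13.6
ee_pos: [0.4152, 0.298, 0.0779]
ee_rot: [0.271, 0.559, 0.759, -0.196]
wrist_force: [-0.4, 0.0, -0.0]
opening: 0.0499
```

```bash
python3 - <<'E'
from h import *
p,r,s=Rt(); t=np.array([.4276,.262,.033])+.0187*r[:,2]
print(p,'shift grasp',(r.T@(t-p)*1000).round(1),s['opening'])
S=cap('scene');T=cap('top')
f=lambda im,x,y,w,h:cv2.resize(im[y:y+h,x:x+w],(400,400),interpolation=cv2.INTER_CUBIC)
cv2.imwrite('pics/c6.png',np.hstack([f(S['frame'],220,260,120,120),f(np.clip(T['frame']*1.8,0,255).astype(np.uint8),190,220,100,100)]))
E
```

```text
[0.41524111 0.29804408 0.07787396] shift grasp [-1.2  0.8 77.6] 0.04991235026864705
```

View pics/c6.png

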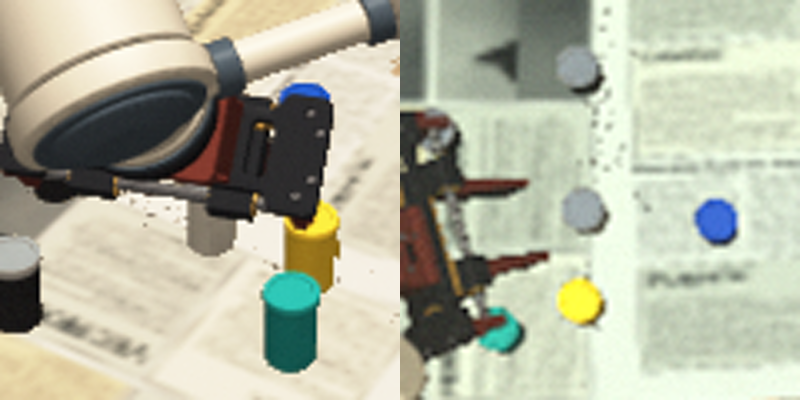

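arm_command([
  [0,0,25,0],
  [-1,1,50,0],
  [-1,1,65,0],
  [-1,1,78,0],
  [-1,1,78,0],
])

```text
t: 14.2
ee_pos: [0.4317, 0.2482, 0.0191]
ee_rot: [0.271, 0.56, 0.758, -0.197]
wrist_force: [-0.9, -0.3, 0.3]
opening: 0.0498
```

arm_command([
  [0,0,0,0],
  [0,0,0,0],
  [0,0,0,0],
  [0,0,0,0],
  [0,0,0,0],
], grip=25, squeeze=15)

```text
t: 14.7
ee_pos: [0.4321, 0.2487, 0.0198]
ee_rot: [0.272, 0.56, 0.758, -0.196]
wrist_force: [0.4, 1.6, 1.7]
opening: 0.0335
```

```bash
python3 st.py; python3 v.py s7 scene 205 260 140 110
```

```text
p [0.4321 0.2487 0.0198] q [ 0.841  0.185  1.637 -0.58   1.688  0.584] t 14.7 F [0.4 1.6 1.7]
[[-0.225  0.955  0.192]
 [ 0.742  0.296 -0.601]
 [-0.631  0.007 -0.775]]
tilt 39.2 az -72.3
scale 5.2727272727272725
```

View pics/s7.png

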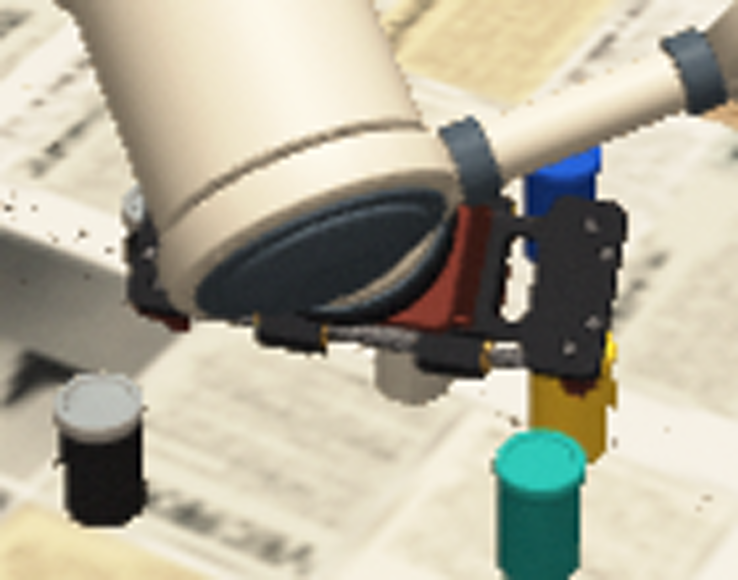

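arm_command([
  [-6,0,-8,0],
  [-25,0,-31,0],
  [-50,0,-62,0],
  [-50,0,-62,0],
], grip=25, squeeze=25)

```text
t: 15.15
ee_pos: [0.4332, 0.2506, 0.1056]
ee_rot: [0.273, 0.562, 0.757, -0.192]
wrist_force: [-0.2, 0.1, -0.0]
opening: 0.0332
```

```bash
python3 st.py; python3 go.py .538 .003 .10; python3 -c "
from h import *; print(robot.read_state()['opening'])"
```

```text
p [0.4332 0.2506 0.1056] q [ 0.842  0.103  1.564 -0.595  1.81   0.503] t 15.15 F [-0.2  0.1 -0. ]
[[-0.221  0.955  0.197]
 [ 0.746  0.296 -0.597]
 [-0.628  0.016 -0.778]]
tilt 38.9 az -71.7
shift mm [-204.3   26.8  172.7] dist 268.9 turn opts [-0.025] t 15.15
0.03317719128087029
```

arm_command([
  [-29,4,25,0],
  [-58,8,49,0],
  [-88,11,74,0],
  [-117,15,99,0],
  [-146,19,123,0],
])

```text
t: 15.65
ee_pos: [0.5079, 0.0724, 0.1015]
ee_rot: [0.272, 0.561, 0.757, -0.192]
wrist_force: [-0.2, 0.3, -0.1]
opening: 0.0333
```

arm_command([
  [-29,4,25,0],
  [-58,8,49,0],
  [-58,8,49,0],
])

```text
t: 15.95
ee_pos: [0.5381, -0.0013, 0.0998]
ee_rot: [0.272, 0.563, 0.756, -0.193]
wrist_force: [0.6, 0.5, -0.2]
opening: 0.0331
```

```bash
python3 st.py; python3 go.py .5745 -.111 .07; python3 v.py s8 top 290 165 110 82 1.8
```

```text
p [ 0.5381 -0.0013  0.0998] q [ 0.35  -0.085  1.765 -0.681  1.509  0.119] t 15.95 F [ 0.6  0.5 -0.2]
[[-0.218  0.956  0.194]
 [ 0.746  0.292 -0.598]
 [-0.629  0.015 -0.778]]
tilt 39.0 az -72.0
shift mm [-71.1   2.5  95.8] dist 119.3 turn opts [-0.023] t 15.95
scale 7.073170731707317
```

View pics/s8.png

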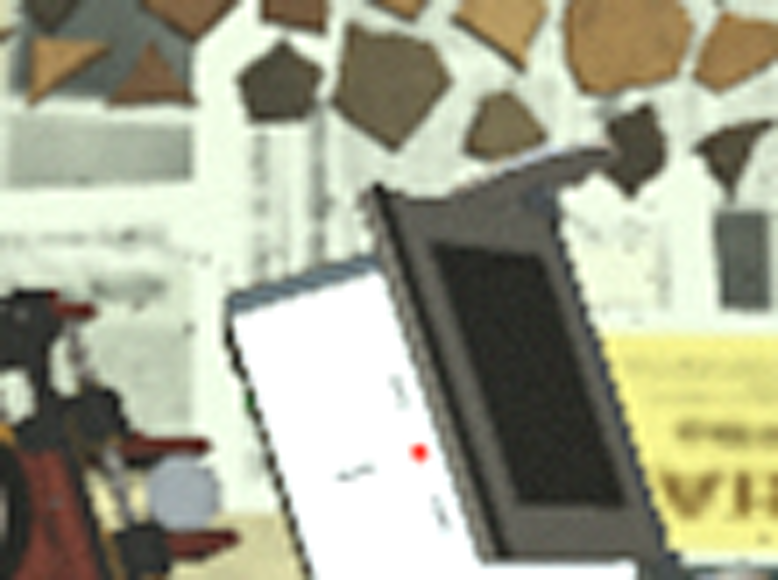

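```bash
python3 -c "
from h import *
c=cap('top');print(onz(c,315.9,234.7,.131), onz(c,290+419/7.073,165+453/7.073,.04))"
```

```text
[0.53315862 0.00791415 0.131     ] [ 0.57075474 -0.10014333  0.04      ]
```

arm_command([
  [-16,0,20,0],
  [-32,1,40,0],
  [-50,2,64,0],
  [-64,2,84,0],
  [-71,2,96,0],
])

```text
t: 16.55
ee_pos: [0.5737, -0.108, 0.0685]
ee_rot: [0.271, 0.562, 0.757, -0.192]
wrist_force: [0.2, 0.1, 0.0]
opening: 0.0332
```

```bash
python3 st.py; python3 go.py .5745 -.111 .061
```

```text
p [ 0.5737 -0.108   0.0685] q [ 0.13  -0.054  1.792 -0.689  1.324 -0.017] t 16.55 F [0.2 0.1 0. ]
[[-0.221  0.956  0.195]
 [ 0.747  0.294 -0.596]
 [-0.627  0.014 -0.779]]
tilt 38.8 az -71.9
shift mm [ 2.3 -0.3  7.8] dist 8.1 turn opts [-0.022] t 16.55
```

arm_command([
  [1,0,3,0],
  [2,0,5,0],
  [3,0,7,0],
  [3,0,7,0],
])

```text
t: 16.95
ee_pos: [0.5744, -0.1089, 0.0609]
ee_rot: [0.271, 0.562, 0.758, -0.192]
wrist_force: [-0.2, 0.8, -0.5]
opening: 0.0328
```

```bash
python3 st.py; python3 v.py s9 scene 255 140 110 82
```

```text
p [ 0.5744 -0.1089  0.0609] q [ 0.128 -0.046  1.798 -0.691  1.311 -0.01 ] t 16.95 F [-0.2  0.8 -0.5]
[[-0.222  0.955  0.195]
 [ 0.747  0.295 -0.596]
 [-0.627  0.013 -0.779]]
tilt 38.8 az -71.9
scale 7.073170731707317
```

View pics/s9.png

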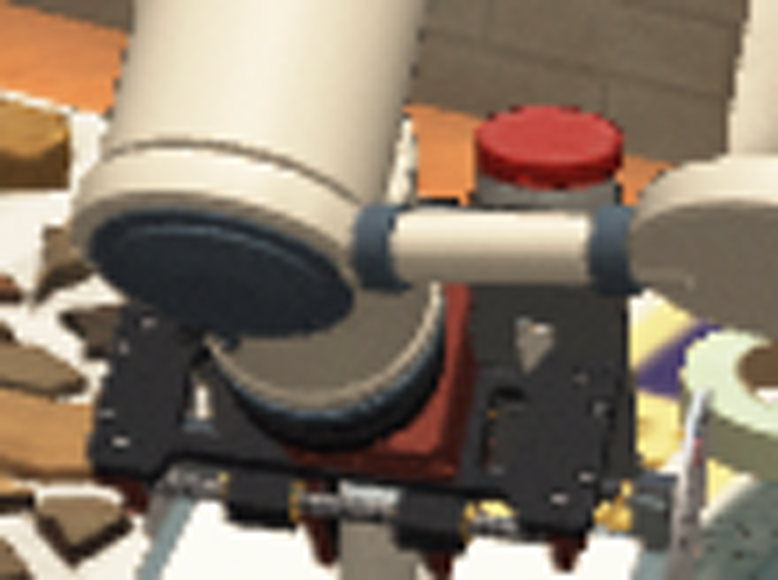

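arm_command([
  [0.7,0,0.8,0],
  [0.7,0,0.8,0],
  [0.7,0,0.8,0],
])

```text
t: 17.3
ee_pos: [0.5745, -0.1088, 0.0602]
ee_rot: [0.271, 0.562, 0.758, -0.192]
wrist_force: [-0.4, 0.2, -0.6]
opening: 0.0329
```

arm_command([
  [0.7,0,0.8,0],
  [0.7,0,0.8,0],
  [0.7,0,0.8,0],
])

```text
t: 17.6
ee_pos: [0.5748, -0.1089, 0.0598]
ee_rot: [0.272, 0.562, 0.758, -0.192]
wrist_force: [-1.5, 0.6, 3.2]
opening: 0.0332
```

arm_command([
  [0,0,0,0],
  [0,0,0,0],
  [0,0,0,0],
], grip=37)

```text
t: 17.9
ee_pos: [0.5747, -0.1089, 0.0595]
ee_rot: [0.272, 0.562, 0.758, -0.192]
wrist_force: [-0.8, 0.5, -0.2]
opening: 0.037
```

arm_command([
  [0,0,0,0],
  [0,0,0,0],
  [0,0,0,0],
  [0,0,0,0],
], grip=50)

```text
t: 18.3
ee_pos: [0.5747, -0.1089, 0.0594]
ee_rot: [0.272, 0.562, 0.758, -0.192]
wrist_force: [0.5, 0.1, -0.6]
opening: 0.0502
```

arm_command([
  [0,0,-15,0],
  [0,0,-35,0],
  [0,0,-65,0],
  [0,0,-105,0],
  [0,0,-145,0],
])

```text
t: 18.8
ee_pos: [0.5454, -0.0214, 0.1742]
ee_rot: [0.271, 0.562, 0.758, -0.192]
wrist_force: [0.1, 0.4, 0.5]
opening: 0.0499
```

arm_command([
  [35,-35,0,0],
  [70,-70,0,0],
  [105,-105,0,0],
  [140,-140,0,0],
  [140,-140,0,0],
])

```text
t: 19.3
ee_pos: [0.3759, 0.0427, 0.0808]
ee_rot: [0.27, 0.56, 0.759, -0.194]
wrist_force: [0.1, 0.9, 0.1]
opening: 0.0499
```

```bash
python3 st.py; python3 - <<'E'
from h import *
S=cap('scene');T=cap('top')
f=lambda im,x,y,w,h:cv2.resize(im[y:y+h,x:x+w],(400,400),interpolation=cv2.INTER_CUBIC)
cv2.imwrite('pics/c10.png',np.hstack([f(S['frame'],260,150,100,100),f(np.clip(T['frame']*1.8,0,255).astype(np.uint8),310,175,80,80)]))
E
```

```text
p [0.3759 0.0427 0.0808] q [ 0.597 -0.42   2.076 -0.65   1.68   0.289] t 19.3 F [0.1 0.9 0.1]
[[-0.228  0.954  0.193]
 [ 0.745  0.299 -0.596]
 [-0.627  0.008 -0.779]]
tilt 38.8 az -72.1
```

View pics/c10.png

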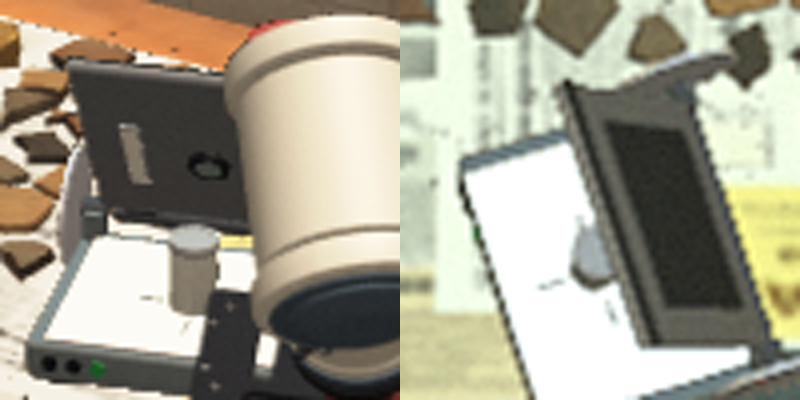

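```bash
python3 - <<'E'
from ang import *
S=cap('scene');T=cap('top')
print('can scene',onz(S,308.5,210,.091),'mark scene',onz(S,308.6,225.8,.04))
H=np.array([.57,-.0978,.056])+.085*xh
for d in (54,56,58,60,62,64):
    t=np.radians(d); f=lambda c,h,y:proj(c,H+yh*y-xh*(.18*np.cos(t)-h*np.sin(t))+np.array([0,0,.18*np.sin(t)+h*np.cos(t)])).round(1)
    print(d,'scene L',f(S,-.003,.084),f(S,.007,.084),'top L,R',f(T,-.003,.084),f(T,-.003,-.084))
E
```

```text
can scene [ 0.56655224 -0.08793583  0.091     ] mark scene [ 0.56909595 -0.09495688  0.04      ]
54 scene L [274.9 169.7] [275.7 166.2] top L,R [335.9 193.6] [353.7 246.9]
56 scene L [275.4 167.5] [276.2 164.1] top L,R [337.6 192.8] [355.5 246.2]
58 scene L [275.9 165.4] [276.7 162. ] top L,R [339.3 191.9] [357.3 245.4]
60 scene L [276.4 163.3] [277.3 160. ] top L,R [341.1 191.1] [359.1 244.7]
62 scene L [277.  161.2] [277.8 158.1] top L,R [342.9 190.3] [361.  243.9]
64 scene L [277.5 159.2] [278.4 156.2] top L,R [344.8 189.4] [362.9 243.1]
```

The can is upright on the dot. The lid-angle estimates disagree, from about 54 to 61 degrees, so I'll move the arm out of both views and measure more carefully.

```bash
python3 go.py .40 .05 .35
```

```text
shift mm [-163.5   24.1 -206.6] dist 264.5 turn opts [-0.028] t 19.5
```

arm_command([
  [-31,5,-39,0],
  [-62,9,-78,0],
  [-93,14,-117,0],
  [-124,18,-156,0],
  [-155,23,-195,0],
])

```text
t: 20.0
ee_pos: [0.3998, 0.0484, 0.3373]
ee_rot: [0.273, 0.564, 0.756, -0.189]
wrist_force: [1.1, -1.0, -0.6]
opening: 0.0501
```

```bash
python3 st.py; python3 go.py .40 -.4 .36
```

```text
p [0.3998 0.0484 0.3373] q [ 0.577 -0.386  1.594 -0.733  2.008 -0.009] t 20.0 F [ 1.1 -1.  -0.6]
[[-0.216  0.956  0.199]
 [ 0.749  0.293 -0.594]
 [-0.626  0.021 -0.78 ]]
tilt 38.8 az -71.5
shift mm [-350.2 -130.7  248.6] dist 448.9 turn opts [-0.033] t 20.0
```

arm_command([
  [-39,-15,28,0],
  [-78,-29,55,0],
  [-117,-44,83,0],
  [-156,-58,110,0],
  [-195,-73,138,0],
])

```text
t: 20.5
ee_pos: [0.3994, -0.2031, 0.3528]
ee_rot: [0.274, 0.564, 0.755, -0.189]
wrist_force: [0.8, 0.7, 0.0]
opening: 0.0501
```

arm_command([
  [-39,-15,28,0],
  [-78,-29,55,0],
  [-117,-44,83,0],
  [-156,-58,110,0],
  [-156,-58,110,0],
])

```text
t: 21.0
ee_pos: [0.396, -0.409, 0.3647]
ee_rot: [0.273, 0.568, 0.753, -0.191]
wrist_force: [-0.2, 0.3, -0.0]
opening: 0.0498
```

```bash
python3 st.py; python3 - <<'E'
from h import *
import pickle
acc={}
for n in('scene','top'):
    L=[cap(n) for _ in range(4)]; c=L[0]; c['frame']=np.mean([k['frame'].astype(float) for k in L],0); pickle.dump(c,open(n+'F.pkl','wb')); g=c['frame']
    red=g[...,2]-np.maximum(g[...,1],g[...,0]); 
    x0,y0,x1,y1=(265,150,365,250) if n=='scene' else (310,175,400,260)
    v,u=np.nonzero(red[y0:y1,x0:x1]>22); print(n,[(int(a)+x0,int(b)+y0,int(red[b+y0,a+x0])) for a,b in zip(u,v)][:60])
    cv2.imwrite(f'pics/{n}F.png',g)
E
```

```text
p [ 0.396  -0.409   0.3647] q [-0.636 -0.459  1.6   -0.379  1.43  -0.972] t 21.0 F [-0.2  0.3 -0. ]
[[-0.206  0.959  0.194]
 [ 0.75   0.282 -0.599]
 [-0.629  0.022 -0.777]]
tilt 39.0 az -72.0
scene [(265, 150, 83), (266, 150, 82), (267, 150, 80), (268, 150, 80), (269, 150, 80), (270, 150, 80), (271, 150, 80), (272, 150, 81), (273, 150, 78), (274, 150, 77), (275, 150, 75), (276, 150, 73), (277, 150, 73), (278, 150, 72), (279, 150, 71), (280, 150, 73), (281, 150, 72), (282, 150, 73), (283, 150, 73), (284, 150, 73), (285, 150, 72), (286, 150, 72), (287, 150, 73), (288, 150, 74), (289, 150, 73), (290, 150, 73), (291, 150, 74), (292, 150, 73), (293, 150, 73), (294, 150, 72), (295, 150, 63), (296, 150, 61), (297, 150, 41), (298, 150, 25), (265, 151, 83), (266, 151, 83), (267, 151, 83), (268, 151, 83), (269, 151, 82), (270, 151, 81), (271, 151, 80), (272, 151, 80), (273, 151, 79), (274, 151, 77), (275, 151, 76), (276, 151, 74), (277, 151, 74), (278, 151, 76), (279, 151, 74), (280, 151, 74), (281, 151, 74), (282, 151, 74), (283, 151, 75), (284, 151, 75), (285, 151, 74), (286, 151, 74), (287, 151, 74), (288, 151, 73), (289, 151, 73), (290, 151, 75)]
top [][ WARN:0@5.400] global loadsave.cpp:1063 imwrite_ Unsupported depth image for selected encoder is fallbacked to CV_8U.
```

```bash
python3 - <<'E'
import pickle,numpy as np,cv2
for n,(x0,y0,x1,y1),cols in(('scene',(265,150,365,230),(285,295,320,335)),('top',(330,180,400,260),None)):
    g=pickle.load(open(n+'F.pkl','rb'))['frame']; gr=g.mean(2)
    if n=='scene':
        for u in cols: print(n,'col',u,'rows155-215',gr[155:216,u].round().astype(int).tolist())
    else:
        # profiles along normal to hinge through lid mid, left & right
        d=np.array([.316,.949]);nn=np.array([.949,-.316])
        for o in(-15,0,15):
            p=np.array([351,217.7])+o*d
            s=np.arange(-8,34,1.); q=p+s[:,None]*nn
            print(n,'off',o,cv2.remap(gr.astype(np.float32),q[:,0].astype(np.float32)[None],q[:,1].astype(np.float32)[None],cv2.INTER_LINEAR).round().astype(int).ravel().tolist())
g0=cv2.imread('pics/top0.png').mean(2).astype(np.float32)
for o in(-15,0,15):
    p=np.array([321.5,235.5])+o*np.array([.316,.949]); s=np.arange(-4,66,1.); q=p+s[:,None]*np.array([.949,-.316])
    print('closed',o,cv2.remap(g0,q[:,0].astype(np.float32)[None],q[:,1].astype(np.float32)[None],cv2.INTER_LINEAR).round().astype(int).ravel().tolist())
E
```

```text
scene col 285 rows155-215 [156, 157, 157, 156, 158, 122, 126, 121, 118, 113, 58, 146, 107, 72, 52, 54, 54, 53, 52, 53, 54, 53, 54, 52, 54, 54, 53, 53, 53, 54, 52, 52, 53, 53, 52, 52, 54, 54, 53, 53, 52, 53, 59, 65, 55, 61, 78, 76, 99, 72, 67, 67, 66, 74, 191, 250, 250, 250, 250, 250, 250]
scene col 295 rows155-215 [145, 146, 146, 150, 152, 153, 154, 166, 241, 240, 239, 62, 148, 110, 74, 53, 53, 54, 53, 53, 53, 53, 54, 52, 53, 52, 54, 64, 59, 61, 69, 107, 90, 92, 104, 121, 118, 119, 117, 117, 114, 53, 53, 53, 52, 54, 54, 57, 36, 50, 61, 230, 241, 240, 161, 242, 250, 250, 250, 250, 250]
scene col 320 rows155-215 [94, 130, 140, 141, 145, 152, 153, 155, 155, 154, 153, 152, 154, 144, 109, 136, 98, 66, 54, 53, 53, 54, 54, 53, 53, 53, 54, 53, 52, 52, 53, 53, 53, 53, 54, 53, 54, 53, 53, 54, 53, 53, 54, 53, 53, 52, 54, 53, 53, 54, 69, 72, 48, 50, 177, 202, 204, 162, 243, 250, 250]
scene col 335 rows155-215 [87, 124, 114, 113, 116, 110, 116, 123, 69, 51, 49, 67, 113, 112, 109, 52, 153, 122, 82, 56, 54, 53, 54, 54, 54, 52, 53, 54, 53, 53, 53, 54, 53, 52, 53, 53, 53, 54, 53, 53, 54, 54, 52, 54, 
[... 863 characters left out ...]
6, 26, 40, 67, 80, 80, 79, 80, 81, 74, 52, 40, 43, 40, 89, 132, 135, 133, 134, 134, 133, 133, 130]
closed 0 [122, 127, 134, 117, 63, 23, 21, 34, 70, 89, 86, 86, 85, 86, 89, 72, 37, 28, 27, 28, 28, 29, 27, 27, 27, 28, 28, 27, 28, 28, 29, 27, 28, 28, 26, 28, 27, 25, 27, 27, 26, 26, 27, 26, 27, 27, 26, 27, 26, 37, 70, 85, 82, 81, 81, 83, 79, 55, 38, 41, 41, 65, 103, 115, 108, 105, 107, 110, 113, 114]
closed 15 [105, 107, 109, 89, 44, 22, 23, 36, 73, 89, 89, 88, 87, 89, 86, 61, 33, 26, 27, 28, 29, 28, 27, 30, 29, 28, 29, 30, 28, 27, 28, 30, 28, 28, 28, 27, 28, 27, 27, 27, 26, 27, 28, 28, 27, 27, 28, 28, 26, 32, 66, 82, 84, 84, 84, 85, 79, 58, 40, 41, 41, 56, 92, 105, 98, 105, 114, 119, 118, 118]
```

```bash
python3 - <<'E'
from ang import *
import pickle
from scipy.optimize import brentq
T=pickle.load(open('topF.pkl','rb'));H=np.array([.57,-.0995,.056])+.085*xh;nn=np.array([.949,-.316])
f=lambda t,r,h=.007:proj(T,H-xh*(r*np.cos(t)-h*np.sin(t))+np.array([0,0,r*np.sin(t)+h*np.cos(t)]))@nn
p0=np.array([321.5,235.5])@nn; p1=np.array([351,217.7])@nn
for d0 in(0,4,8):
    t0=np.radians(d0); rf=brentq(lambda r:f(t0,r)-(p0+11.6),.02,.2); rb=brentq(lambda r:f(t0,r)-(p0+45.6),-.02,.15)
    for w in(13.7,14.3,14.9): print(d0,rf.round(4),rb.round(4),w,np.degrees(brentq(lambda t:f(t,rb)-f(t,rf)-w,.6,1.4)).round(1),end=' | ')
    print('abs front',np.degrees(brentq(lambda t:f(t,rf)-(p1+5.6),.6,1.4)).round(1),'lip inner',np.degrees(brentq(lambda t:f(t,.18,-.003)-(p1-2.6),.6,1.4)).round(1),'outer',np.degrees(brentq(lambda t:f(t,.18)-(p1+.5),.6,1.4)).round(1))
# scene: lip outer edge rows at columns & white end face
S=pickle.load(open('sceneF.pkl','rb'));H=np.array([.5695,-.0965,.056])+.085*xh
for d in(54,56,58,60,62,64):
    t=np.radians(d);o=[]
    for h in(.007,-.003):
        a,b=[proj(S,H+yh*y-xh*(.18*np.cos(t)-h*np.sin(t))+np.array([0,0,.18*np.sin(t)+h*np.cos(t)])) for y in(.084,-.084)]
        o+=[round(a[1]+(u-a[0])/(b[0]-a[0])*(b[1]-a[1]),1) for u in(285,295,320,335)]
    print(d,o)
E
```

```text
Traceback (most recent call last):
AttributeError: 'float' object has no attribute 'round'
```

```bash
python3 - <<'E'
from ang import *
import pickle
from scipy.optimize import brentq as bq
brentq=lambda *a:np.float64(bq(*a))
T=pickle.load(open('topF.pkl','rb'));H=np.array([.57,-.0995,.056])+.085*xh;nn=np.array([.949,-.316])
f=lambda t,r,h=.007:proj(T,H-xh*(r*np.cos(t)-h*np.sin(t))+np.array([0,0,r*np.sin(t)+h*np.cos(t)]))@nn
p0=np.array([321.5,235.5])@nn; p1=np.array([351,217.7])@nn
for d0 in(0,4,8):
    t0=np.radians(d0); rf=brentq(lambda r:f(t0,r)-(p0+11.6),.02,.2); rb=brentq(lambda r:f(t0,r)-(p0+45.6),-.02,.15)
    for w in(13.7,14.3,14.9): print(d0,rf.round(4),rb.round(4),w,np.degrees(brentq(lambda t:f(t,rb)-f(t,rf)-w,.6,1.4)).round(1),end=' | ')
    print('abs front',np.degrees(brentq(lambda t:f(t,rf)-(p1+5.6),.6,1.4)).round(1),'lip inner',np.degrees(brentq(lambda t:f(t,.18,-.003)-(p1-2.6),.6,1.4)).round(1),'outer',np.degrees(brentq(lambda t:f(t,.18)-(p1+.5),.6,1.4)).round(1))
S=pickle.load(open('sceneF.pkl','rb'));H=np.array([.5695,-.0965,.056])+.085*xh
for d in(54,56,58,60,62,64):
    t=np.radians(d);o=[]
    for h in(.007,-.003):
        a,b=[proj(S,H+yh*y-xh*(.18*np.cos(t)-h*np.sin(t))+np.array([0,0,.18*np.sin(t)+h*np.cos(t)])) for y in(.084,-.084)]
        o+=[round(a[1]+(u-a[0])/(b[0]-a[0])*(b[1]-a[1]),1) for u in(285,295,320,335)]
    print(d,o)
E
```

```text
0 0.1405 0.0322 13.7 58.0 | 0 0.1405 0.0322 14.3 57.0 | 0 0.1405 0.0322 14.9 56.0 | abs front 57.2 lip inner 57.7 outer 57.7
4 0.1424 0.0332 13.7 58.2 | 4 0.1424 0.0332 14.3 57.2 | 4 0.1424 0.0332 14.9 56.2 | abs front 57.6 lip inner 57.7 outer 57.7
8 0.1451 0.0343 13.7 58.6 | 8 0.1451 0.0343 14.3 57.6 | 8 0.1451 0.0343 14.9 56.6 | abs front 58.0 lip inner 57.7 outer 57.7
54 [np.float64(167.4), np.float64(168.5), np.float64(171.2), np.float64(172.8), np.float64(171.1), np.float64(172.1), np.float64(174.8), np.float64(176.4)]
56 [np.float64(165.3), np.float64(166.3), np.float64(169.0), np.float64(170.6), np.float64(168.8), np.float64(169.9), np.float64(172.5), np.float64(174.2)]
58 [np.float64(163.1), np.float64(164.2), np.float64(166.8), np.float64(168.4), np.float64(166.6), np.float64(167.6), np.float64(170.3), np.float64(171.9)]
60 [np.float64(161.1), np.float64(162.1), np.float64(164.8), np.float64(166.3), np.float64(164.4), np.float64(165.5), np.float64(168.1), np.float64(169.7)]
62 [np.float64(159.1), np.float64(160.1), np.float64(162.7), np.float64(164.3), np.float64(162.3), np.float64(163.4), np.float64(166.0), np.float64(167.6)]
64 [np.float64(157.1), np.float64(158.2), np.float64(160.8), np.float64(162.3), np.float64(160.3), np.float64(161.3), np.float64(163.9), np.float64(165.5)]
```

```bash
python3 - <<'E'
from h import *
import pickle
S=pickle.load(open('sceneF.pkl','rb'));g=S['frame'].mean(2)
print('row220',g[220,295:323].round().astype(int).tolist());print('row212',g[212,295:323].round().astype(int).tolist())
for u in(307,309): print('col',u,'200-236',g[200:237,u].round().astype(int).tolist())
for dx in(-.01,0,.01):
    X=np.array([.5691,-.095,0])-dx*np.array([.302,-.953,0])
    o,_=ray(S,0,0); v=(o-X)[:2]/np.linalg.norm((o-X)[:2])*.017
    print('front off',dx,'bottom near rim',proj(S,X+[v[0],v[1],.04]).round(1),'top far rim',proj(S,X+[-v[0],-v[1],.091]).round(1),'top ctr',proj(S,X+[0,0,.091]).round(1))
E
```

```text
row220 [250, 250, 250, 250, 250, 250, 250, 192, 125, 121, 122, 123, 120, 119, 123, 123, 122, 120, 116, 228, 249, 250, 250, 250, 250, 250, 250, 250]
row212 [250, 250, 250, 250, 250, 250, 250, 159, 99, 108, 121, 135, 155, 160, 161, 146, 136, 125, 109, 151, 186, 163, 156, 154, 164, 162, 163, 156]
col 307 200-236 [52, 53, 53, 62, 80, 64, 145, 187, 197, 197, 199, 197, 155, 111, 97, 125, 125, 126, 126, 124, 120, 122, 124, 124, 125, 125, 123, 123, 131, 239, 227, 247, 248, 250, 250, 250, 250]
col 309 200-236 [52, 52, 52, 55, 77, 71, 156, 187, 196, 197, 198, 198, 161, 114, 98, 125, 125, 122, 122, 120, 123, 121, 122, 118, 118, 116, 115, 116, 128, 249, 250, 250, 250, 250, 250, 250, 250]
front off -0.01 bottom near rim [309.3 227.2] top far rim [309.8 203.8] top ctr [309.8 206.8]
front off 0 bottom near rim [308.5 229.1] top far rim [309.1 205.5] top ctr [309.  208.6]
front off 0.01 bottom near rim [307.8 231. ] top far rim [308.3 207.3] top ctr [308.2 210.4]
```

```bash
python3 -c "
from plant import robot
print(robot.sign_off(), robot.read_state()['t'])"
```

```text
the job is handed in; nothing more can be done
the job is handed in; nothing more can be done
```

The lid is open at about 57 degrees, inside the 55 to 65 band but on the low side. The white can stands upright on the red dot, and I handed the job in at about 21 s.

**What I did**
- **Tilt:** the moves only turn the tool about its own axis, so I got the 39 degree lean by repeatedly driving past full reach. This held joint 3 at about 0.169 rad. The range is given as 0.17, so that may sit exactly on the limit; I saw no fault.
- **Lid:** I pushed it up with closed fingers to about 66 degrees, then let go while the can was still on the table.
- **Can:** I picked it up leaning back, set it down until I felt about 3 N of contact, and drew the gripper back clear of the stand.

**What the last checks showed**
- **Lid angle:** the top view gave about 57 to 58 degrees and the scene view about 56 to 57. Earlier, rougher estimates ran from about 54 to 61. I could not read the red marks on the discs directly.
- **Can position:** its top and bottom rims in the scene image match a can standing upright within about 2 mm of the dot. An earlier hand-picked pixel had suggested 7 mm off, which is still within the 15 mm allowed.
- **Bystanders:** I saw no bystander shift in the pictures, but I did not re-measure them at the end.
- **Robot:** it was well clear of everything when I handed in.

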